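# Make up the pastry box and lift a roll to it with the tongs

### The job

Make up the half-folded cardboard pastry box: push its front wall and both end walls upright. Then pick up the serving tongs, take the round roll off the cooling rack with them (the gripper itself must not touch the food, and the long finger roll stays where it lies on the rack), and carry it over the middle of the box. Finish while still holding it there in the closed tongs, lifted well clear of the box walls but not far above them.

Things in the scene. Friction and masses are not known exactly. Their poses are not given: they have to be found in the camera images.
- box: pastry box of plain brown card, fixed. Origin: centre of its underside; z up, x from front to back wall (away from the robot at yaw 0), y along it. Bottom 100 (x) by 130 (y) mm, 3 mm thick. Back wall (x = +50) already stands, top at 48 mm. Creases of the walls to raise: front at x = -50 (124 mm wide), left end at y = +65, right end at y = -65 (98 mm wide)
- front_wall (a joint): front wall of the box, leaning out half open. Joint in rad: 0 lying flat outwards, 1.57 upright, stop at 1.60; starts at 0.65 to 0.95, turns easily (0.03 Nm) and stays where left; smooth card that slides along a finger. 45 mm from crease to free edge, 3 mm thick; crease 2.5 mm above the worktop
- left_wall (a joint): left (+y) end wall of the box, leaning out half open. Joint in rad: 0 lying flat outwards, 1.57 upright, stop at 1.60; starts at 0.65 to 0.95, turns easily (0.03 Nm) and stays where left; smooth card that slides along a finger. 45 mm from crease to free edge, 3 mm thick; crease 2.5 mm above the worktop
- right_wall (a joint): right (-y) end wall of the box, leaning out half open. Joint in rad: 0 lying flat outwards, 1.57 upright, stop at 1.60; starts at 0.65 to 0.95, turns easily (0.03 Nm) and stays where left; smooth card that slides along a finger. 45 mm from crease to free edge, 3 mm thick; crease 2.5 mm above the worktop
- rack: wire cooling rack of bright steel, fixed, 150 (x) by 224 (y) mm, its wires 20 mm above the worktop. Origin: centre of its underside; the two rolls lie side by side along its y, about 100 mm apart, each 45 to 52 mm from its middle
- round_roll: round brown bread roll with a cross cut on its domed top, 46 mm across, 36 mm tall, about 50 g, widest 16 mm above its flat underside; loose on the rack. Origin: centre of its underside, z up
- finger_roll: long finger roll with four slanting cuts, 92 by 36 by 36 mm, lying lengthwise along about the rack's x; loose. Origin: centre of its underside, x along it
- tongs: sprung serving tongs, steel with black grip sleeves and cupped steel jaws, 217 mm long, 90 g, lying on the worktop; arms open and close level. Origin: on the centre line at the rear bend, between the arm pivots, at the underside; x along the centre line to the jaws, z up. Highest parts (sleeves, jaws) 26 mm. The arms spring open by themselves
- tongs_grip (a point): point on the centre line between the grip sleeves, 95 mm ahead of the tongs' origin, 13 mm above the underside. Sleeves 50 mm long, 26 mm tall, 46 mm over their outer faces when open, about 34 when the jaws hold the round roll. There each arm pushes back with about 6 N open, 8 N closed on the roll: it yields only to a stronger squeeze
- tongs_jaws (a point): point midway between the hollows of the jaws, 93 mm ahead of tongs_grip on the centre line, same height. Jaws reach 18 mm fore and aft of it, 26 mm tall; when open the gap is 60 mm at their ends, 72 mm between the hollows, 81 mm over the outside; it closes about 2 mm for each mm at the sleeves
- tongs_left: left arm of the tongs (+y side) with sleeve and jaw; origin on its pivot, moves with the arm
- tongs_right: right arm of the tongs (-y side) with sleeve and jaw; origin on its pivot, moves with the arm
Things that resemble listed ones, but are neither listed nor needed, are in the scene too. Leave any pink or turquoise look-alike of the round_roll alone.

How it is judged:
By the outcome, as a careful person would: the job done as asked, in the order asked, and still so for the second after the job is handed in, while the arm keeps its last pose, push and grip.
It also fails if it takes over 67 s, if anything falls off the work surface, if the arm or the gripper's body presses on something with over 40 N, if the wrist force passes 120 N, or if a joint passes its speed limit or range.

### The arm

A 6-joint arm with a two-finger parallel gripper is mounted at the origin on a cart in front of the work surface, level with it; the furniture and walls round the work are solid. World frame = base frame: x ahead of the robot, y to its left, z up, the work surface at z = 0. Lengths are in m, angles in rad, forces in N, time in s.
With the tool pointing down it reaches from about 0.25 to 0.725 m from the base axis. Payload 4 kg.
Tool frame: the origin (TCP) lies at the very end of the fingers, on their centre line; the grasp point (between the pads) lies 19 mm behind it; z points along the fingers, y is the line along which they close (so a half turn about z gives the same grasp; the last joint's range is limited). The gripper opens to 85 mm and grips with 20 to 120 N. Pads are 22 mm wide; open, the fingers measure 114 mm over their backs; the gripper's body (76 mm by 85 mm) begins 54 mm behind the grasp point. The pads swing forward as they close: fully open they stand 13 mm farther back than shut.
Start: joints at [1.108, 0.241, 0.005, 1.335, 0, 1.571], TCP at [0.223, 0.447, 0.231] pointing down, gripper open.
Joint ranges: [-2.72, 2.72], [-1.05, 1.87], [-1.09, 1.28], [-1.99, 2.15], [-1.42, 1.44], [-3.14, 3.14]. Speed limits (rad/s): [2.79, 2.79, 3.14, 3.14, 3.14, 3.14].

### API

Orientations are given as a unit quaternion [x, y, z, w].
In Python, from workcell import bot gives the robot as it stands.
- The arm moves only by the tool carry_out, never from a script. Its argument "increments" is one flat list of numbers, 5 for each row, row after row: the finger opening in cm, from 0 to 8.54, then the shift along the tool's x, y, z in cm, then the turn about the tool's z in rad. A call has exactly 5 rows; each row shifts and turns the commanded pose from where the row before left it, along the tool's axes as they then stand; what a row does not reach is not made up. A row lasts 1/8 s, in which the tool goes at most 62.5 mm and 10.7 degrees, less where a joint would pass 70% of its speed; a pose out of reach is approached as far as the arm can. A call with a gripper value outside its range is refused whole. The fingers move at their own pace and stop on an object; the grip force is fixed at half the most. Time passes only in rows, so rows that do not move let the fingers close, or fill a call up. It gives the time, the measured TCP pose, the force, the opening and the grip force at its end, in the units of the state.
- bot.get_obs(): the state, without advancing time (a new reading comes with each control period).
- bot.camera(name): name is "scene" or "side" or "wrist"; returns a dict with "pixels" (400x640x3 uint8, blue, green, red), "range_z" (400x640 float32, m along the optical axis (not along the pixel's ray), 0 where there is no reading), "mtx" (3x3 intrinsics, pixels), "eye" and "attitude" of the camera in the world. Camera axes: x right, y down, z forward; pixel columns grow to the right and rows downward; lengths in m; the calibration is good to about 2 mm. The wrist camera is an equidistant fisheye: a pixel r from the principal point sees the ray r / f radians off the axis. A picture is of the moment at which its call begins.
- bot.job_done(): hands the job in; it is judged then, once.
Trained networks look in a picture, given as the dict that the camera call returned (one of the last four; its "shot" number tells which), for a name from the list of things; names that differ only in an ending like _2 or _b are one class to them, and where a whole thing is asked for, a point or a joint stands for the part that bears it (a point fixed in the world has none). Each returns a list of dicts, best first, with "p" (0 to 1); they miss things now and then, are a little off and sometimes report something else, mostly with a low value. They report only what shows in the picture. A call takes as long as a camera call. They do not tell look-alikes from the thing itself.
- bot.find_in(picture, name): "xyz" ([x, y, z] in m, in the coordinates of the camera as it stood for that picture, good to about 4 mm: the middle of the surface that is visible of it).
- bot.regions_of(picture, name): "mask" (400x640 bool, what is visible of it).
- bot.place_of(picture, name): "xyz" ([x, y, z] in m, in the coordinates of the camera as it stood for that picture, good to about 4 mm: a listed point, or the origin of a listed thing).
The state is a dict: "clock": time; "joint_pos": joint angles; "joint_vel": joint speeds; "tau": joint torques, N m; "eef_pos": TCP position; "tool_rot": TCP orientation; "ft_force": force on the tool from outside, world axes, zero at the start; "ft_torque": the same for the moment, N m; "grip_width": finger opening in m; "grasp_force": force on a finger pad.
Only numpy, scipy, OpenCV 4.12 (cv2) and the standard library are available. Lean on these libraries where they do the work, as an engineer would, in place of code of your own. Each camera call takes 0.05 s, during which the arm holds its last target. There are 200 camera calls.

## Working session

There is one attempt and no reset: what is moved stays moved. The work goes in short steps, Python scripts to look and compute and a tool call to move; the robot and the scene stay as the last step left them, time stands still between calls to the robot, and variables do not carry over. Pictures are saved under pics/ and viewed, at most 10 in all, crops included, and the job is handed in when it is done.

Besides the shell and the picture viewer there is one more tool, called as name(argument=value, ...), one argument or row to a line, values as JSON. carry_out: Moves the arm, as the interface text tells. Its arguments: {"type":"object","properties":{"increments":{"type":"array","items":{"type":"number"}}},"required":["increments"]}

```bash
mkdir -p pics; cat > h.py <<'E'
import numpy as np, cv2
from scipy.spatial.transform import Rotation as R
from workcell import bot
def att(c):
    a=np.array(c["attitude"],float)
    return a if a.shape==(3,3) else R.from_quat(a).as_matrix()
def w(c,p): return att(c)@np.array(p)+np.array(c["eye"])
def cloud(c):
    K=c["mtx"];z=c["range_z"];v,u=np.mgrid[0:400,0:640]
    P=np.stack([(u-K[0,2])/K[0,0]*z,(v-K[1,2])/K[1,1]*z,z],-1)
    return P@att(c).T+np.array(c["eye"])
E
python3 - <<'E'
from h import *
np.set_printoptions(precision=3,suppress=True)
for n in ["scene","side"]:
    c=bot.camera(n); cv2.imwrite(f"pics/{n}0.png",c["pixels"]); 
    print(n,np.array(c["eye"]),c["attitude"])
    for o in ["box","front_wall","left_wall","right_wall","rack","round_roll","finger_roll","tongs","tongs_grip","tongs_jaws"]:
        print(o,[(round(d["p"],2),w(c,d["xyz"])) for d in bot.place_of(c,o)][:4])
    np.save(n+"0.npy",cloud(c))
print(bot.get_obs())
E
```

```text
scene [-0.099 -0.743  0.856] [ 0.859 -0.321  0.135 -0.375]
box [(0.7, array([ 0.531,  0.127, -0.001]))]Traceback (most recent call last):
  File "<stdin>", line 7, in <module>
ValueError: it knows: box, finger_roll, rack, round_roll, tongs, tongs_grip, tongs_jaws, tongs_left, tongs_right
```

```bash
python3 - <<'E'
from h import *
np.set_printoptions(precision=3,suppress=True)
for n in ["scene","side"]:
    c=bot.camera(n); cv2.imwrite(f"pics/{n}0.png",c["pixels"]); 
    print(n,np.array(c["eye"]),c["attitude"])
    for o in ["box","rack","round_roll","finger_roll","tongs","tongs_grip","tongs_jaws"]:
        print(o,[(round(d["p"],2),w(c,d["xyz"])) for d in bot.place_of(c,o)][:4])
    np.save(n+"0.npy",cloud(c))
print(bot.get_obs())
E
```

```text
scene [-0.099 -0.743  0.856] [ 0.859 -0.321  0.135 -0.375]
box [(0.8, array([0.532, 0.127, 0.   ]))]
rack []
round_roll [(0.78, array([ 0.582, -0.039,  0.002])), (0.73, array([ 0.385, -0.007,  0.002])), (0.61, array([ 0.502, -0.286,  0.018]))]
finger_roll [(0.92, array([ 0.42 , -0.35 ,  0.018]))]
tongs [(0.88, array([ 0.386, -0.092, -0.002]))]
tongs_grip [(0.81, array([ 0.483, -0.117,  0.014]))]
tongs_jaws [(0.58, array([ 0.574, -0.14 ,  0.014])), (0.23, array([ 0.482, -0.116,  0.016]))]
side [ 0.165 -0.962  0.459] [ 0.818 -0.152  0.088 -0.548]
box [(0.89, array([0.526, 0.129, 0.001]))]
rack [(0.72, array([ 0.459, -0.324,  0.001]))]
round_roll [(0.78, array([ 0.501, -0.286,  0.02 ])), (0.75, array([ 0.589, -0.039,  0.001])), (0.69, array([ 0.387, -0.006, -0.   ])), (0.55, array([ 0.457, -0.32 ,  0.001]))]
finger_roll []
tongs [(0.85, array([ 0.389, -0.093,  0.001])), (0.62, array([ 0.571, -0.139,  0.015]))]
tongs_grip [(0.97, array([ 0.483, -0.118,  0.012]))]
tongs_jaws [(0.78, array([ 0.571, -0.138,  0.015]))]
{'clock': 0.9, 'joint_pos': array([1.108, 0.241, 0.005, 1.335, 0.   , 1.571]), 'joint_vel': array([-0.   , -0.001,  0.001,  0.   ,  0.001,  0.001]), 'tau': array([ -0.   , -37.219,  25.27 ,   0.001,  -0.   ,  -0.   ]), 'eef_pos': array([0.223, 0.447, 0.231]), 'tool_rot': array([0.229, 0.973, 0.   , 0.   ]), 'ft_force': array([ 0.322, -0.498, -0.197]), 'ft_torque': array([0.032, 0.024, 0.051]), 'grasp_force': 0.0, 'grip_width': 0.0859087659153517}
```

View pics/scene0.png

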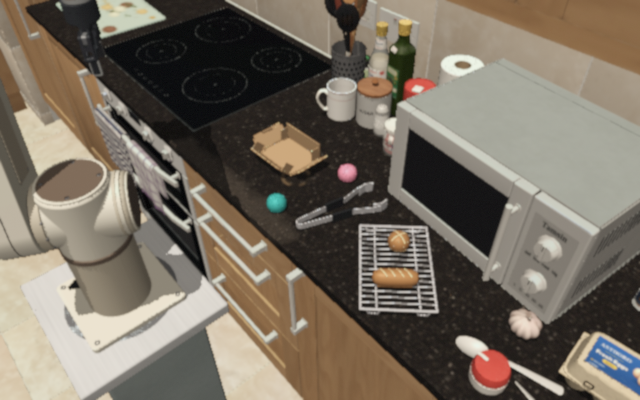

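View pics/side0.png

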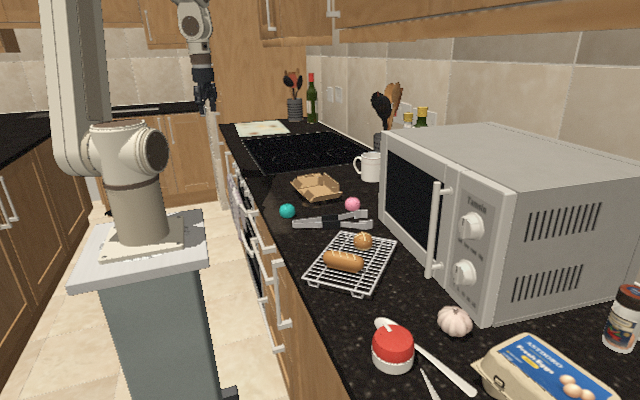

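The scene view shows the box at about (288,148), teal ball at (276,203), pink at (347,172), tongs from (300,220) to (380,195), and the rack with the round roll at (399,240) and the finger roll at (395,278). The microwave stands to the right of the rack. Next, a top-down projection gives the yaws and obstacles.

```bash
python3 - <<'E'
from h import *
np.set_printoptions(precision=3,suppress=True)
img=np.zeros((520,800,3),np.uint8); H=np.full((520,800),-1.)
# rows: x from 0.75 (top) to 0.23 ; cols: y from 0.3 (left) to -0.5 ; 1mm/px
for n in ["side","scene"]:
    P=np.load(n+"0.npy"); c=cv2.imread(f"pics/{n}0.png")
    P=cv2.resize(P.astype(np.float32),None,fx=4,fy=4,interpolation=cv2.INTER_NEAREST if 0 else cv2.INTER_LINEAR).reshape(-1,3); c=cv2.resize(c,None,fx=4,fy=4).reshape(-1,3)
    r=((0.75-P[:,0])*1000).astype(int);q=((0.3-P[:,1])*1000).astype(int)
    m=(r>=0)&(r<520)&(q>=0)&(q<800)&(P[:,2]>-.01)&(P[:,2]<.5)
    r,q,z,c=r[m],q[m],P[m,2],c[m]
    o=np.argsort(z); r,q,z,c=r[o],q[o],z[o],c[o]
    k=z>=H[r,q]-.004
    img[r[k],q[k]]=c[k]; H[r[k],q[k]]=z[k]
np.save("H.npy",H)
cv2.imwrite("pics/top.png",img)
tall=(H>.08); ys=[(round(.3-j/1000,2), round(.75-np.where(tall[:,j])[0].max()/1000,3)) for j in range(0,800,40) if tall[:,j].any()]
print("tall nearest x per y",ys)
for n in ["scene","side"]:
    c=bot.camera(n); P=cloud(c)
    for o in ["box","rack","finger_roll"]:
        for d in bot.regions_of(c,o)[:1]:
            p=P[d["mask"]]; p=p[(p[:,2]>-.01)&(p[:,2]<.1)]
            print(n,o,d["p"],len(p),cv2.minAreaRect(p[:,:2].astype(np.float32)*1000), p.max(0),p.min(0))
E
```

```text
tall nearest x per y [(0.3, np.float64(0.246)), (0.26, np.float64(0.561)), (0.22, np.float64(0.245)), (0.18, np.float64(0.277)), (0.14, np.float64(0.44)), (0.1, np.float64(0.272)), (0.06, np.float64(0.237)), (0.02, np.float64(0.265)), (-0.02, np.float64(0.274)), (-0.06, np.float64(0.238)), (-0.1, np.float64(0.293)), (-0.14, np.float64(0.233)), (-0.18, np.float64(0.245)), (-0.22, np.float64(0.232)), (-0.26, np.float64(0.245)), (-0.3, np.float64(0.233)), (-0.34, np.float64(0.285)), (-0.38, np.float64(0.238)), (-0.42, np.float64(0.256)), (-0.46, np.float64(0.241))]
scene box 0.97 2374 ((532.9439697265625, 145.61929321289062), (177.06060791015625, 238.83847045898438), 1.4562138319015503) [0.622 0.266 0.05 ] [ 0.444  0.025 -0.004]
scene rack 0.75 1045 ((461.1280517578125, -319.8587341308594), (235.47793579101562, 153.72071838378906), 46.25423049926758) [ 0.587 -0.193  0.024] [ 0.327 -0.45  -0.003]
scene finger_roll 0.87 839 ((425.82513427734375, -346.7762451171875), (55.4759635925293, 91.9901123046875), 46.663856506347656) [ 0.475 -0.296  0.059] [ 0.381 -0.389 -0.002]
side box 0.65 1005 ((535.2478637695312, 165.1417236328125), (288.6298828125, 171.699951171875), 76.12821960449219) [0.631 0.31  0.048] [ 0.447  0.027 -0.004]
side rack 0.77 957 ((461.3424072265625, -309.233154296875), (248.1011505126953, 158.28643798828125), 46.33830642700195) [ 0.593 -0.168  0.02 ] [ 0.331 -0.45  -0.004]
side finger_roll 0.9 675 ((417.00982666015625, -337.6622009277344), (69.83451080322266, 105.16134643554688), 4.223930835723877) [ 0.455 -0.283  0.057] [ 0.382 -0.389 -0.004]
```

View pics/top.png

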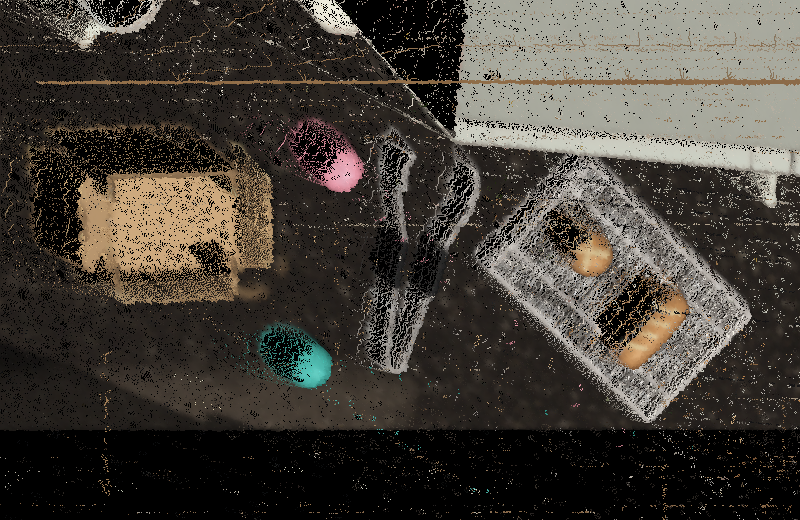

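The top view has the box near (0.53, 0.127), close to yaw 0. The rack's long axis is at about 46°, the tongs' yaw is about -14°, and the counter edge is at x≈0.32. I'll go above the box and turn the tool to world axes.

carry_out(
  increments=[0,-4.5,-3,0,-0.155,0,-4,-4,0,-0.154,0,-3,-5,0,-0.154,0,-3,-5,0,0,0,-3,-5,0,0],
)

```text
clock: 1.92
eef_pos: [0.3588, 0.1947, 0.2316]
tool_rot: [-0.0, 1.0, 0.0, 0.001]
ft_force: [-0.0, 0.8, 0.0]
grip_width: -0.0
grasp_force: 0.0
```

carry_out(
  increments=[0,-2.5,-5.5,0,0,0,-2,-4.5,0,0,0,0,0,0,0,0,0,0,0,0,0,0,0,0,0],
)

```text
clock: 2.55
eef_pos: [0.4027, 0.0973, 0.2313]
tool_rot: [-0.001, 1.0, 0.0, -0.0]
ft_force: [0.2, 0.2, -0.2]
grip_width: -0.0002
grasp_force: 0.0
```

```bash
cat >> h.py <<'E'
def fish(c,P):
    K=c["mtx"]; q=(np.atleast_2d(P)-np.array(c["eye"]))@att(c)
    r=np.hypot(q[:,0],q[:,1]); th=np.arctan2(r,q[:,2])
    return np.c_[K[0,2]+K[0,0]*th*q[:,0]/r, K[1,2]+K[1,1]*th*q[:,1]/r]
def fcloud(c):
    K=c["mtx"];z=c["range_z"];v,u=np.mgrid[0:400,0:640]
    a=(u-K[0,2])/K[0,0]; b=(v-K[1,2])/K[1,1]; th=np.hypot(a,b)+1e-9
    t=np.tan(np.minimum(th,1.4))/th
    return np.stack([a*t*z,b*t*z,z],-1)@att(c).T+np.array(c["eye"])
E
python3 - <<'E'
from h import *
np.set_printoptions(precision=3,suppress=True)
c=bot.camera("wrist"); s=bot.get_obs()
print(s["clock"],s["eef_pos"],s["tool_rot"],c["eye"],c["attitude"],c["mtx"])
cv2.imwrite("pics/w1.png",c["pixels"])
for o in ["box","tongs_grip","tongs_jaws"]:
    print(o,[(round(d["p"],2),w(c,d["xyz"])) for d in bot.place_of(c,o)][:3])
P=fcloud(c); np.save("w1.npy",P)
for d in bot.regions_of(c,"box")[:1]:
    p=P[d["mask"]]
    q=p[abs(p[:,2]-.003)<.004]; print("bottom",len(q),cv2.minAreaRect(q[:,:2].astype(np.float32)*1000))
    for lab,m in [("R",p[:,1]<.127-.07),("L",p[:,1]>.127+.07),("F",p[:,0]<.475),("B",p[:,2]>.044)]:
        if m.sum()>5: print(lab,m.sum(),np.percentile(p[m],[2,50,98],axis=0))
E
```

```text
2.6 [0.403 0.097 0.231] [-0.001  1.     0.    -0.   ] [0.327 0.097 0.374] [0.698 0.7   0.107 0.105] [[309.707   0.    312.996]
 [  0.    309.707 200.052]
 [  0.      0.      1.   ]]
box [(0.75, array([0.528, 0.129, 0.001]))]
tongs_grip [(0.78, array([ 0.482, -0.114,  0.013]))]
tongs_jaws []
bottom 3396 ((518.1207885742188, 127.43739318847656), (117.29254150390625, 213.7016143798828), 1.6602102518081665)
R 1237 [[0.483 0.029 0.009]
 [0.516 0.042 0.023]
 [0.558 0.056 0.037]]
L 1277 [[0.479 0.198 0.01 ]
 [0.516 0.209 0.025]
 [0.557 0.221 0.04 ]]
F 1495 [[0.327 0.067 0.009]
 [0.46  0.122 0.029]
 [0.474 0.184 0.374]]
B 94 [[0.327 0.067 0.044]
 [0.39  0.097 0.277]
 [0.473 0.184 0.374]]
```

View pics/w1.png

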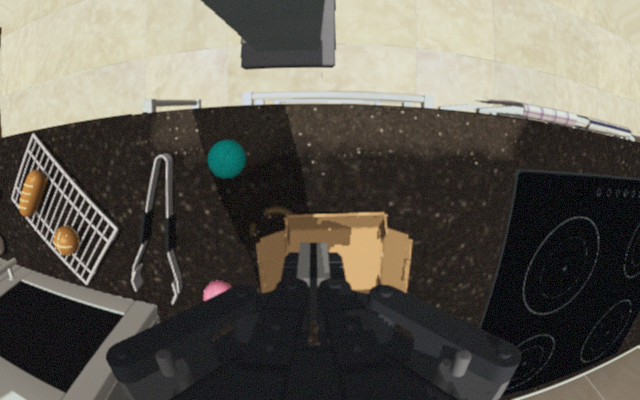

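The wrist view shows the box at (335,250) with the front wall towards the camera, its free edge on row ~213. The left and right walls are at (397,260) and (272,260). I'll fit the wall planes for yaw.

```bash
python3 - <<'E'
from h import *
np.set_printoptions(precision=3,suppress=True)
c=bot.camera("wrist");P=fcloud(c);m=bot.regions_of(c,"box")[0]["mask"]
m=cv2.erode(m.astype(np.uint8),np.ones((3,3)))>0
p=P[m]; p=p[p[:,2]<.06]
for lab,s in [("R",(p[:,1]<.055)&(p[:,0]>.485)),("L",(p[:,1]>.2)&(p[:,0]>.485)),("F",(p[:,0]<.472)&(p[:,1]>.075)&(p[:,1]<.18))]:
    q=p[s]
    for _ in range(4):
        ctr=q.mean(0); n=np.linalg.svd(q-ctr,full_matrices=False)[2][2]; n*=np.sign(n[2]); e=abs((q-ctr)@n); q=q[e<max(.002,2*np.median(e))]
    ang=np.arctan2(np.hypot(n[0],n[1]),n[2]); hd=np.degrees(np.arctan2(n[1],n[0]))
    # crease at z=2.5mm
    h=n[:2]/np.hypot(n[0],n[1]); d=(ctr@n-.0025*n[2])/np.hypot(n[0],n[1])
    print(lab,len(q),"angle",ang,"heading deg",hd,"crease offset along heading",d, "pt",h*d, q.max(0)[2])
E
```

```text
R 954 angle 0.7525512444864518 heading deg 91.9223044712845 crease offset along heading 0.04674443499248938 pt [-0.002  0.047] 0.036065096680201414
L 883 angle 0.8817116277549936 heading deg -88.29917029474957 crease offset along heading -0.1749789809249258 pt [-0.005  0.175] 0.04053841651916135
F 936 angle 0.8280799763291599 heading deg 1.6869230994674647 crease offset along heading 0.48499126951745297 pt [0.485 0.014] 0.038457506198746605
```

Box yaw is about +0.031 rad and its centre about (0.531, 0.128), with the creases 128 mm apart (130 expected). Now lower in front of the front wall and push.

carry_out(
  increments=[0,0,1.35,5.4,-0.031,0,-0.3,1.35,5.4,0,0,0,0,5.4,0,0,0,0,5.5,0,0,0,0,0,0],
)

```text
clock: 3.52
eef_pos: [0.4014, 0.1222, 0.0111]
tool_rot: [-0.016, 1.0, -0.001, -0.005]
ft_force: [-0.6, -1.2, 1.1]
grip_width: 0.0001
grasp_force: 0.0
```

carry_out(
  increments=[0,-1.5,0,0,0,0,-1.5,0,0,0,0,-1.5,0,0,0,0,-1.0,0,0,0,0,-0.5,0,0,0],
)

```text
clock: 4.15
eef_pos: [0.4674, 0.1254, 0.0154]
tool_rot: [-0.015, 1.0, 0.0, 0.001]
ft_force: [-2.4, -0.5, 1.0]
grip_width: 0.0002
grasp_force: 1.0
```

carry_out(
  increments=[0,-0.2,0,0,0,0,-0.2,0,0,0,0,0,0,0,0,0,0,0,0,0,0,0,0,0,0],
)

```text
clock: 4.78
eef_pos: [0.4675, 0.1251, 0.0138]
tool_rot: [-0.016, 1.0, -0.0, -0.002]
ft_force: [-4.6, -0.6, 1.7]
grip_width: 0.0002
grasp_force: 2.7
```

```bash
cat >> h.py <<'E'
def walls():
    for n in ["wrist","scene","side"]:
        c=bot.camera(n); P=(fcloud if n=="wrist" else cloud)(c).reshape(-1,3)
        u=P@[.9995,.0314,0]-.535; v=P@[-.0314,.9995,0]-.111; z=P[:,2]
        k=(abs(u)<.1)&(abs(v)<.12)&(z>.008)&(z<.052)
        for lab,a,b in [("F",-u-.05,v),("L",v-.065,u),("R",-v-.065,u)]:
            s=k&(abs(a)<.045)&(abs(b)<.03)
            o=[]
            for lo in (.01,.02,.03,.04):
                t=s&(z>=lo)&(z<lo+.01); o.append((int(t.sum()),round(1000*float(np.median(a[t])),1)) if t.sum()>4 else None)
            print(n,lab,"outward mm by height 10..50:",o)
E
python3 -c "
from h import *
walls(); s=bot.get_obs(); print(s['eef_pos'],s['ft_force'])"
```

```text
wrist F outward mm by height 10..50: [(532, 3.4), (899, 20.7), (621, 21.6), (594, 24.6)]
wrist L outward mm by height 10..50: [(18, 10.3), (38, 17.2), (48, 24.6), None]
wrist R outward mm by height 10..50: [(76, 14.0), (169, 23.5), (88, 30.6), None]
scene F outward mm by height 10..50: [(23, 5.7), (48, 14.8), (48, 17.9), (40, 21.6)]
scene L outward mm by height 10..50: [(10, -6.9), (10, -7.6), (9, -5.9), None]
scene R outward mm by height 10..50: [(16, 0.7), (19, 0.1), (58, 33.1), None]
side F outward mm by height 10..50: [(15, 10.1), (27, 14.7), (26, 14.3), (30, 17.0)]
side L outward mm by height 10..50: [(47, 9.6), (44, 16.4), (27, 23.9), None]
side R outward mm by height 10..50: [(27, 17.6), (34, 27.5), (39, 29.8), None]
[0.46747768 0.1250871  0.01381124] [-4.65821469  0.62050781  2.25583502]
```

4.6 N is well above the turning force, so the wall is at its stop. I'll push slightly more, back off and rise to check.

carry_out(
  increments=[0,-0.15,0,0,0,0,0,0,0,0,0,3,0,0,0,0,2,-1,-3,0,0,0,-3,-4,0],
)

```text
clock: 5.55
eef_pos: [0.4205, 0.0839, 0.0841]
tool_rot: [-0.017, 1.0, -0.0, -0.001]
ft_force: [1.5, -0.4, 0.6]
grip_width: 0.0001
grasp_force: 0.0
```

carry_out(
  increments=[0,0,-5,0,0,0,-3,-3,0,0,0,-5,0,0,0,0,-3,0,0,0,0,0,0,0,0],
)

```text
clock: 6.18
eef_pos: [0.5379, 0.007, 0.0844]
tool_rot: [-0.015, 1.0, -0.0, 0.002]
ft_force: [-0.9, 0.2, -0.9]
grip_width: 0.0002
grasp_force: 0.0
```

```bash
python3 -c "
from h import *
walls(); s=bot.get_obs(); p=s['eef_pos'];print(p, 'u',p@[.9995,.0314,0]-.535,'v',p@[-.0314,.9995,0]-.111)"
```

```text
wrist F outward mm by height 10..50: [(139, 3.4), (89, 3.2), (139, 2.9), (454, 1.6)]
wrist L outward mm by height 10..50: [(825, 7.3), (1008, 15.7), (833, 22.9), (72, 23.3)]
wrist R outward mm by height 10..50: [(979, 11.4), (1030, 21.9), (924, 30.9), None]
scene F outward mm by height 10..50: [(40, 3.9), (43, 4.2), (43, 3.8), (47, 3.3)]
scene L outward mm by height 10..50: [(84, 6.7), (107, 15.1), (73, 22.2), None]
scene R outward mm by height 10..50: [(17, -0.6), (12, 0.9), (59, 32.5), None]
side F outward mm by height 10..50: [(14, 4.4), (19, 4.1), (16, 3.8), (12, 3.2)]
side L outward mm by height 10..50: [(48, 8.8), (54, 17.4), (44, 24.0), None]
side R outward mm by height 10..50: [(28, 16.2), (35, 26.7), (36, 31.3), None]
[0.53398164 0.0072957  0.08398724] u -0.0010562612099486168 v -0.1204749747536403
```

Front wall is upright at its stop. Now the right wall.

carry_out(
  increments=[0,0,-0.5,3.5,0,0,0,0,3.5,0,0,0,1.5,0,0,0,0,1.5,0,0,0,0,1.0,0,0],
)

```text
clock: 6.95
eef_pos: [0.535, 0.044, 0.0162]
tool_rot: [-0.016, 1.0, 0.0, 0.002]
ft_force: [0.5, -0.6, -0.3]
grip_width: 0.0003
grasp_force: 0.4
```

carry_out(
  increments=[0,0,0.4,0,0,0,0,0.2,0,0,0,0,0,0,0,0,0,0,0,0,0,0,0,0,0],
)

```text
clock: 7.58
eef_pos: [0.5339, 0.0478, 0.0143]
tool_rot: [-0.015, 1.0, -0.0, 0.0]
ft_force: [1.4, -4.0, 2.4]
grip_width: -0.0001
grasp_force: 2.1
```

carry_out(
  increments=[0,0,0.15,0,0,0,0,0,0,0,0,0,-2.5,0,0,0,0,0,-4.5,0,0,0,0,-3.5,0],
)

```text
clock: 8.2
eef_pos: [0.5335, 0.0255, 0.0947]
tool_rot: [-0.016, 1.0, 0.001, -0.001]
ft_force: [1.0, 0.0, 0.2]
grip_width: 0.0003
grasp_force: 0.0
```

carry_out(
  increments=[0,0,5.8,0,0,0,0,5.8,0,0,0,0,5.8,0,0,0,0,5.8,0,0,0,0,0,3.0,0],
)

```text
clock: 8.82
eef_pos: [0.5279, 0.2632, 0.0659]
tool_rot: [-0.019, 1.0, 0.003, 0.002]
ft_force: [0.4, -0.4, 0.1]
grip_width: -0.0
grasp_force: 0.0
```

carry_out(
  increments=[0,0,0,4.8,0,0,0,0,0,0,0,0,1.5,0,0,0,0,0,0,0,0,0,-1.5,0,0],
)

```text
clock: 9.45
eef_pos: [0.5283, 0.2578, 0.0181]
tool_rot: [-0.017, 1.0, 0.001, 0.002]
ft_force: [0.8, 0.1, 0.8]
grip_width: -0.0002
grasp_force: 0.0
```

carry_out(
  increments=[0,0,-1.5,0,0,0,0,-1.5,0,0,0,0,-1.3,0,0,0,0,-0.5,0,0,0,0,-0.3,0,0],
)

```text
clock: 10.07
eef_pos: [0.5287, 0.206, 0.0164]
tool_rot: [-0.015, 1.0, 0.001, -0.0]
ft_force: [-0.1, 4.3, 0.3]
grip_width: -0.0
grasp_force: 2.7
```

carry_out(
  increments=[0,0,-0.15,0,0,0,0,0,0,0,0,0,0,0,0,0,0,0,0,0,0,0,0,0,0],
)

```text
clock: 10.7
eef_pos: [0.5286, 0.206, 0.0164]
tool_rot: [-0.016, 1.0, 0.001, -0.0]
ft_force: [-0.9, 5.3, 1.8]
grip_width: 0.0
grasp_force: 2.6
```

carry_out(
  increments=[0,0,2.5,0,0,0,0,0,-5,0,0,0,-2,-5.5,0,0,0,-5.8,-2,0,0,0.5,-5.8,0,0],
)

```text
clock: 11.32
eef_pos: [0.5291, 0.0921, 0.1438]
tool_rot: [-0.017, 1.0, -0.0, 0.003]
ft_force: [0.6, -0.5, -0.6]
grip_width: -0.0004
grasp_force: 0.0
```

carry_out(
  increments=[8,1,-5.8,0,0,8,1,-5.8,0,0,8,0.8,-5.8,0,0.1,8,0.5,-2.5,0,0.18,8,0,0,0,0],
)

```text
clock: 11.95
eef_pos: [0.4971, -0.1083, 0.1411]
tool_rot: [0.126, 0.992, -0.001, -0.001]
ft_force: [-0.0, 0.6, 0.3]
grip_width: 0.0799
grasp_force: 0.0
```

```bash
python3 - <<'E'
from h import *
np.set_printoptions(precision=4,suppress=True)
walls(); s=bot.get_obs(); print(s["clock"],s["eef_pos"],R.from_quat(s["tool_rot"]).as_matrix()[:,1],s["grip_width"])
for n in ["wrist","scene","side"]:
    c=bot.camera(n); cv2.imwrite(f"pics/t_{n}.png",c["pixels"])
    for o in ["tongs","tongs_grip","tongs_jaws","round_roll"]:
        print(n,o,[(round(d["p"],2),w(c,d["xyz"])) for d in bot.place_of(c,o)][:3])
E
```

```text
wrist F outward mm by height 10..50: [(103, 3.7), (112, 3.3), (117, 3.0), (226, 2.3)]
wrist L outward mm by height 10..50: [(262, -2.3), (286, -2.7), (309, -3.0), (334, -3.6)]
wrist R outward mm by height 10..50: [(259, 1.6), (272, 1.1), (317, 0.9), (550, 0.0)]
scene F outward mm by height 10..50: [(50, 4.4), (37, 4.4), (43, 4.0), (45, 3.5)]
scene L outward mm by height 10..50: [(48, -4.0), (55, -4.1), (54, -4.4), (51, -5.7)]
scene R outward mm by height 10..50: [(61, 3.1), (54, 2.3), (55, 2.5), (73, 0.9)]
side F outward mm by height 10..50: [(16, 4.3), (15, 3.7), (14, 3.9), (15, 3.2)]
side L outward mm by height 10..50: [(39, -2.6), (41, -2.0), (40, -2.4), (29, -3.5)]
side R outward mm by height 10..50: [(48, 0.8), (50, 0.2), (49, 0.2), (43, -0.2)]
12.1 [ 0.498  -0.1057  0.1412] [ 0.244   0.9698 -0.0002] 0.08032219926326006
wrist tongs [(0.88, array([ 0.3931, -0.0941,  0.0008]))]
wrist tongs_grip []
wrist tongs_jaws []
wrist round_roll [(0.91, array([ 0.5813, -0.0389,  0.0004])), (0.88, array([ 0.4989, -0.2896,  0.0165]))]
scene tongs [(0.61, array([ 0.3867, -0.0925,  0.0007]))]
scene tongs_grip [(0.98, array([ 0.4844, -0.1165,  0.0163]))]
scene tongs_jaws [(0.88, array([ 0.5683, -0.1419,  0.0119]))]
scene round_roll [(0.89, array([ 0.3869, -0.006 ,  0.0026])), (0.63, array([ 0.5032, -0.2864,  0.0183])), (0.58, array([ 0.5816, -0.0414,  0.0013]))]
side tongs [(0.83, array([ 0.3899, -0.0941, -0.0003])), (0.64, array([ 0.571 , -0.1376,  0.0131]))]
side tongs_grip [(0.93, array([ 0.4855, -0.1179,  0.0139]))]
side tongs_jaws [(0.89, array([ 0.574 , -0.1391,  0.014 ]))]
side round_roll [(0.76, array([ 0.3855, -0.0078, -0.0017])), (0.74, array([ 0.5006, -0.2858,  0.018 ])), (0.52, array([ 0.5848, -0.0352, -0.0013]))]
```

All three walls are upright. The tongs' grip is at (0.484, -0.117) with yaw -14.1°, which matches the tool. Now descend and take hold lightly.

carry_out(
  increments=[8,1.0,-1.4,3,0,8,0,0,4.5,0,8,0,0,4,0,8,0,0,2.2,0,8,0,0,0,0],
)

```text
clock: 13.48
eef_pos: [0.4829, -0.117, 0.0026]
tool_rot: [0.124, 0.992, 0.0, -0.002]
ft_force: [0.4, -0.3, 0.3]
grip_width: 0.0803
grasp_force: 0.0
```

carry_out(
  increments=[5.0,0,0,0,0,4.4,0,0,0,0,4.2,0,0,0,0,4.2,0,0,0,0,4.2,0,0,0,0],
)

```text
clock: 14.1
eef_pos: [0.4866, -0.1177, 0.0062]
tool_rot: [0.124, 0.992, -0.0, 0.002]
ft_force: [-0.2, 0.8, 5.8]
grip_width: 0.042
grasp_force: 6.8
```

Gripped at 42 mm with 6.8 N. Lift and back away from the microwave, then check that the tongs came along.

carry_out(
  increments=[4.2,0,0,-2,0,4.2,0.5,0,-4,0,4.2,2,0,-4,0,4.2,2,-2,0,0.1,4.2,0,-3,0,0.15],
)

```text
clock: 14.72
eef_pos: [0.4251, -0.1536, 0.1054]
tool_rot: [0.248, 0.969, -0.0, 0.001]
ft_force: [0.5, -0.5, -1.5]
grip_width: 0.0421
grasp_force: 5.5
```

carry_out(
  increments=[4.2,0,-3,0,0.15,4.2,0,-2.5,0,0.12,4.2,0,0,0,0,4.2,0,0,0,0,4.2,0,0,0,0],
)

```text
clock: 15.35
eef_pos: [0.397, -0.1996, 0.1044]
tool_rot: [0.374, 0.927, 0.0, 0.0]
ft_force: [-0.1, -1.0, -0.6]
grip_width: 0.0421
grasp_force: 5.5
```

```bash
cat > look.py <<'E'
from h import *
import sys
np.set_printoptions(precision=4,suppress=True)
s=bot.get_obs(); T=R.from_quat(s["tool_rot"]).as_matrix(); print(s["clock"],s["eef_pos"],"toolx",T[:,0],"tooly",T[:,1],s["grip_width"],s["grasp_force"])
for n in ["wrist","scene","side"]:
    c=bot.camera(n); cv2.imwrite(f"pics/{sys.argv[1]}_{n}.png",c["pixels"])
    for o in ["tongs","tongs_grip","tongs_jaws","round_roll","finger_roll"]:
        print(n,o,[(round(d["p"],2),w(c,d["xyz"]),"tool",T.T@(w(c,d["xyz"])-s["eef_pos"])) for d in bot.place_of(c,o) if not (o=="round_roll" and w(c,d["xyz"])[1]>-.1)][:2])
E
python3 look.py a
```

```text
15.35 [ 0.397  -0.1996  0.1044] toolx [-0.72    0.694  -0.0002] tooly [0.694  0.72   0.0003] 0.04214911810249865 5.5189608136424795
wrist tongs []
wrist tongs_grip []
wrist tongs_jaws [(0.37, array([ 0.3307, -0.1251,  0.0867]), 'tool', array([0.0995, 0.0076, 0.0177]))]
wrist round_roll [(0.56, array([ 0.497 , -0.2848,  0.0188]), 'tool', array([-0.1311,  0.008 ,  0.0857])), (0.34, array([ 0.3312, -0.1235,  0.0882]), 'tool', array([0.1002, 0.0091, 0.0162]))]
wrist finger_roll []
scene tongs [(0.94, array([ 0.3234, -0.1312,  0.088 ]), 'tool', array([ 0.1005, -0.0018,  0.0164]))]
scene tongs_grip [(0.74, array([ 0.3921, -0.1972,  0.1106]), 'tool', array([ 0.0052, -0.0016, -0.0062]))]
scene tongs_jaws [(0.9, array([ 0.4618, -0.2621,  0.1206]), 'tool', array([-0.0901, -0.    , -0.0161]))]
scene round_roll [(0.62, array([ 0.5015, -0.2853,  0.0198]), 'tool', array([-0.1347,  0.0108,  0.0846]))]
scene finger_roll [(0.94, array([ 0.4203, -0.3499,  0.0161]), 'tool', array([-0.1211, -0.0921,  0.0883])), (0.72, array([ 0.4583, -0.3209,  0.0005]), 'tool', array([-0.1283, -0.0449,  0.104 ]))]
side tongs [(0.91, array([ 0.3242, -0.1289,  0.0905]), 'tool', array([0.1014, 0.0004, 0.0139]))]
side tongs_grip [(0.86, array([ 0.3976, -0.1961,  0.1107]), 'tool', array([ 0.002 ,  0.0029, -0.0063])), (0.3, array([ 0.5265,  0.13  , -0.0028]), 'tool', array([0.1356, 0.3271, 0.1073]))]
side tongs_jaws [(0.67, array([ 0.4615, -0.2594,  0.1191]), 'tool', array([-0.088 ,  0.0017, -0.0146]))]
side round_roll []
side finger_roll [(0.67, array([ 0.4235, -0.3496,  0.0203]), 'tool', array([-0.1232, -0.0896,  0.0842]))]
```

The tongs came along, with the jaws about 5° nose-up. I'll allow for that with a slightly higher jaw height so the sleeves clear the rack rim. Move over the roll and look once from close by.

carry_out(
  increments=[4.2,-2.5,0.5,0,0,4.2,-2.0,0.4,0,0,4.2,0,0,2.0,0,4.2,0,0,0,0,4.2,0,0,0,0],
)

```text
clock: 16.88
eef_pos: [0.435, -0.2249, 0.0846]
tool_rot: [0.375, 0.927, -0.0, -0.0]
ft_force: [0.6, 0.5, -0.9]
grip_width: 0.0422
grasp_force: 5.5
```

```bash
python3 look.py b; python3 -c "
import cv2
a=cv2.imread('pics/b_wrist.png')
b=cv2.imread('pics/b_side.png')[190:320,260:430]
s=cv2.imread('pics/b_scene.png')[180:330,330:460]
b=cv2.resize(b,(392,300),interpolation=3);s=cv2.resize(s,(346,300),interpolation=3)
import numpy as np
o=np.hstack([b,s]);cv2.imwrite('pics/b.png',np.vstack([o,cv2.resize(a[:300,100:540],(738,300))[:300]]))"
```

```text
16.875 [ 0.435  -0.2249  0.0846] toolx [-0.7187  0.6953  0.0003] tooly [ 0.6953  0.7187 -0.0001] 0.042240922502973725 5.521065169014037
wrist tongs [(0.27, array([ 0.3691, -0.1487,  0.0613]), 'tool', array([0.1003, 0.009 , 0.0232]))]
wrist tongs_grip []
wrist tongs_jaws []
wrist round_roll [(0.92, array([ 0.4967, -0.2856,  0.0161]), 'tool', array([-0.0866, -0.0007,  0.0685]))]
wrist finger_roll [(0.91, array([ 0.422 , -0.3491,  0.0193]), 'tool', array([-0.077 , -0.0983,  0.0653]))]
scene tongs []
scene tongs_grip [(0.7, array([ 0.4336, -0.2219,  0.0932]), 'tool', array([ 0.003 ,  0.0012, -0.0087]))]
scene tongs_jaws [(0.78, array([ 0.4982, -0.2876,  0.1002]), 'tool', array([-0.0891, -0.0011, -0.0156]))]
scene round_roll [(0.81, array([ 0.4994, -0.2884,  0.0171]), 'tool', array([-0.0905, -0.0008,  0.0674]))]
scene finger_roll [(0.58, array([ 0.4204, -0.3509,  0.0194]), 'tool', array([-0.0772, -0.1007,  0.0651]))]
side tongs [(0.76, array([ 0.3634, -0.1535,  0.0686]), 'tool', array([0.1011, 0.0016, 0.016 ]))]
side tongs_grip [(0.62, array([ 0.4365, -0.2197,  0.0936]), 'tool', array([ 0.0025,  0.0048, -0.009 ]))]
side tongs_jaws [(0.6, array([ 0.4996, -0.2845,  0.1011]), 'tool', array([-0.0879,  0.0021, -0.0166]))]
side round_roll [(0.8, array([ 0.5005, -0.2825,  0.0173]), 'tool', array([-0.0872,  0.0041,  0.0673]))]
side finger_roll [(0.8, array([ 0.4238, -0.3505,  0.0235]), 'tool', array([-0.0794, -0.0981,  0.061 ]))]
```

View pics/b.png

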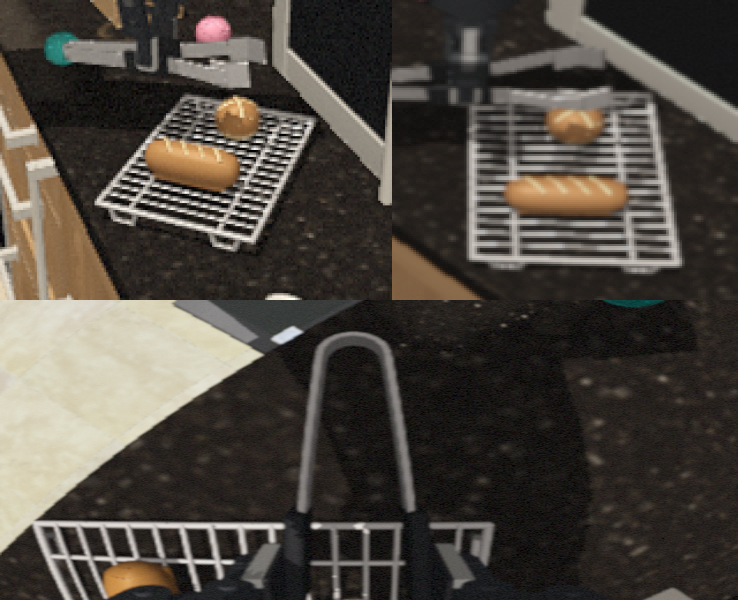

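In the side crop the jaws hover right over the round roll (237,117). In the wrist crop the rear of the tongs is straight, and the rim of the rack lies under the sleeves. Jaw and roll agree within 1 mm, so lower.

carry_out(
  increments=[4.2,0,0,1.8,0,4.2,0,0,1.8,0,4.2,0,0,1.2,0,4.2,0,0,0.6,0,4.2,0,0,0,0],
)

```text
clock: 18.4
eef_pos: [0.435, -0.2249, 0.0301]
tool_rot: [0.375, 0.927, 0.0, -0.0]
ft_force: [0.4, 0.2, -1.9]
grip_width: 0.0424
grasp_force: 5.5
```

```bash
python3 look.py c; python3 -c "
import cv2
b=cv2.imread('pics/c_side.png')[190:320,260:430]
s=cv2.imread('pics/c_scene.png')[180:330,330:460]
b=cv2.resize(b,(392,300),interpolation=3);s=cv2.resize(s,(346,300),interpolation=3)
cv2.imwrite('pics/c.png',cv2.hconcat([b,s]))"
```

```text
18.4 [ 0.435  -0.2249  0.0301] toolx [-0.7188  0.6953  0.0006] tooly [ 0.6953  0.7188 -0.0002] 0.04236803802214416 5.5189152440289035
wrist tongs [(0.69, array([ 0.3682, -0.1509,  0.0097]), 'tool', array([0.0994, 0.0067, 0.0205]))]
wrist tongs_grip [(0.32, array([ 0.419 , -0.3528,  0.0208]), 'tool', array([-0.0774, -0.103 ,  0.0092]))]
wrist tongs_jaws []
wrist round_roll []
wrist finger_roll [(0.97, array([ 0.4225, -0.3524,  0.0174]), 'tool', array([-0.0796, -0.1003,  0.0126]))]
scene tongs [(0.58, array([ 0.3643, -0.1579,  0.0138]), 'tool', array([ 0.0974, -0.001 ,  0.0163]))]
scene tongs_grip [(0.88, array([ 0.4334, -0.2202,  0.0389]), 'tool', array([ 0.0044,  0.0022, -0.0089]))]
scene tongs_jaws [(0.68, array([ 0.5002, -0.2899,  0.0452]), 'tool', array([-0.092 , -0.0014, -0.0152]))]
scene round_roll [(0.66, array([ 0.5044, -0.2857,  0.0198]), 'tool', array([-0.0921,  0.0046,  0.0102]))]
scene finger_roll [(0.63, array([ 0.421 , -0.3512,  0.02  ]), 'tool', array([-0.0778, -0.1005,  0.0101]))]
side tongs [(0.79, array([ 0.3662, -0.1539,  0.016 ]), 'tool', array([0.0988, 0.0032, 0.0142]))]
side tongs_grip [(0.79, array([ 0.4351, -0.2194,  0.036 ]), 'tool', array([ 0.0038,  0.004 , -0.0059])), (0.47, array([ 0.5233,  0.1278, -0.0001]), 'tool', array([0.1817, 0.3148, 0.0302]))]
side tongs_jaws [(0.94, array([ 0.5003, -0.2857,  0.0469]), 'tool', array([-0.0893,  0.0017, -0.0169]))]
side round_roll [(0.52, array([ 0.5021, -0.283 ,  0.0169]), 'tool', array([-0.0886,  0.0048,  0.0131]))]
side finger_roll [(0.86, array([ 0.4243, -0.3495,  0.0224]), 'tool', array([-0.079 , -0.097 ,  0.0076]))]
```

View pics/c.png

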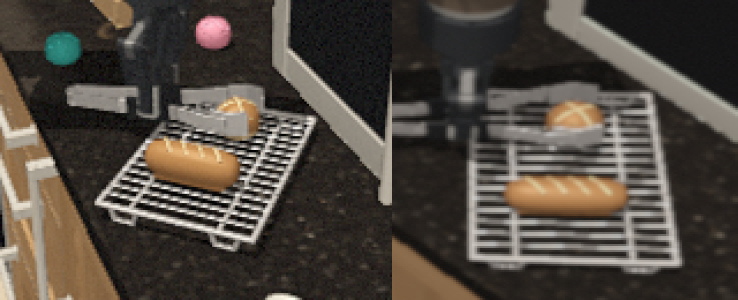

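The jaws straddle the round roll in both views ((237,115) and (575,115)) and the finger roll is undisturbed. Go 2 mm lower, then close.

carry_out(
  increments=[4.2,0,0,0.25,0,3.8,0,0,0,0,3.5,0,0,0,0,3.3,0,0,0,0,3.1,0,0,0,0],
)

```text
clock: 19.92
eef_pos: [0.4352, -0.2249, 0.0279]
tool_rot: [0.375, 0.927, 0.0, 0.0]
ft_force: [0.3, 0.4, 0.2]
grip_width: 0.032
grasp_force: 44.7
```

carry_out(
  increments=[2.9,0,0,0,0,2.9,0,0,0,0,2.9,0,0,0,0,2.9,0,0,0,0,2.9,0,0,0,0],
)

```text
clock: 20.55
eef_pos: [0.4352, -0.2249, 0.0279]
tool_rot: [0.375, 0.927, 0.0, 0.0]
ft_force: [-1.6, 1.4, 1.3]
grip_width: 0.0315
grasp_force: 59.5
```

Held firmly on the roll at 31.5 mm. Lift slowly.

carry_out(
  increments=[2.9,0,0,-0.5,0,2.9,0,0,-1.0,0,2.9,0,0,-2.0,0,2.9,0,0,-3.0,0,2.9,0,0,-2.5,0],
)

```text
clock: 21.18
eef_pos: [0.4353, -0.2252, 0.1194]
tool_rot: [0.375, 0.927, -0.0, 0.0]
ft_force: [1.0, 0.1, -0.9]
grip_width: 0.0311
grasp_force: 59.6
```

```bash
python3 look.py d
```

```text
21.175 [ 0.4353 -0.2252  0.1194] toolx [-0.7186  0.6954 -0.001 ] tooly [0.6954 0.7186 0.0001] 0.031145819922977134 59.57080364227295
wrist tongs [(0.85, array([ 0.3652, -0.1566,  0.1003]), 'tool', array([0.0981, 0.0006, 0.019 ]))]
wrist tongs_grip []
wrist tongs_jaws []
wrist round_roll []
wrist finger_roll [(0.94, array([ 0.4202, -0.3499,  0.0181]), 'tool', array([-0.0758, -0.1001,  0.1013]))]
scene tongs [(0.72, array([ 0.3614, -0.1531,  0.0971]), 'tool', array([0.1032, 0.0004, 0.0222]))]
scene tongs_grip [(0.59, array([ 0.4332, -0.2205,  0.1243]), 'tool', array([ 0.0048,  0.0019, -0.0049]))]
scene tongs_jaws [(0.85, array([ 0.4968, -0.2861,  0.129 ]), 'tool', array([-0.0866, -0.001 , -0.0095])), (0.62, array([ 0.3573, -0.1644,  0.0987]), 'tool', array([ 0.0983, -0.0106,  0.0206]))]
scene round_roll [(0.81, array([ 0.4996, -0.2843,  0.1086]), 'tool', array([-0.0873,  0.0022,  0.0108]))]
scene finger_roll [(0.84, array([ 0.4214, -0.3549,  0.0161]), 'tool', array([-0.0801, -0.1028,  0.1034]))]
side tongs [(0.68, array([ 0.3648, -0.1557,  0.1009]), 'tool', array([0.099 , 0.0009, 0.0184]))]
side tongs_grip [(0.89, array([ 0.4313, -0.2195,  0.1248]), 'tool', array([ 0.0068,  0.0013, -0.0054]))]
side tongs_jaws [(0.9, array([ 0.4991, -0.2804,  0.1292]), 'tool', array([-0.0843,  0.0047, -0.0097]))]
side round_roll [(0.57, array([ 0.4575, -0.3237, -0.0003]), 'tool', array([-0.0843, -0.0553,  0.1198])), (0.5, array([ 0.4985, -0.2816,  0.1058]), 'tool', array([-0.0847,  0.0034,  0.0136]))]
side finger_roll [(0.89, array([ 0.4238, -0.3497,  0.0213]), 'tool', array([-0.0782, -0.0975,  0.0981])), (0.73, array([ 0.3696, -0.1517,  0.0957]), 'tool', array([0.0983, 0.0071, 0.0236]))]
```

The roll came up with the tongs (underside at 0.107 m, 12 mm below the TCP) and the finger roll stayed. Carry it to the box, turning the tongs to the box axis.

carry_out(
  increments=[2.9,2.1,2.2,0,-0.1,2.9,2.6,3.2,0,-0.16,2.9,2.4,4.3,0,-0.17,2.9,1.6,4.7,0,-0.17,2.9,0.8,4.9,0,-0.16],
)

```text
clock: 22.7
eef_pos: [0.4358, -0.0034, 0.1181]
tool_rot: [0.002, 1.0, -0.0, 0.001]
ft_force: [0.2, 1.3, -1.0]
grip_width: 0.0315
grasp_force: 59.6
```

carry_out(
  increments=[2.9,0,5,0,-0.04,2.9,-0.5,4,0,0,2.9,-0.5,2.5,0,0,2.9,0,0,0,0,2.9,0,0,0,0],
)

```text
clock: 23.32
eef_pos: [0.4437, 0.11, 0.1177]
tool_rot: [-0.016, 1.0, -0.0, -0.0]
ft_force: [0.4, -0.1, -0.8]
grip_width: 0.0315
grasp_force: 59.7
```

```bash
python3 look.py e; python3 -c "
from h import *
walls()"
```

```text
23.325 [0.4437 0.11   0.1177] toolx [-0.9995 -0.0311  0.0005] tooly [-0.0311  0.9995 -0.0006] 0.031481191054751084 59.706655740737915
wrist tongs [(0.86, array([0.3495, 0.1072, 0.1005]), 'tool', array([0.0943, 0.0001, 0.0173]))]
wrist tongs_grip []
wrist tongs_jaws []
wrist round_roll []
wrist finger_roll []
scene tongs [(0.63, array([0.3436, 0.1096, 0.0988]), 'tool', array([0.1001, 0.0027, 0.019 ]))]
scene tongs_grip [(0.87, array([0.4386, 0.1142, 0.1222]), 'tool', array([ 0.005 ,  0.0044, -0.0045]))]
scene tongs_jaws [(0.73, array([0.5329, 0.1166, 0.1305]), 'tool', array([-0.0894,  0.0038, -0.0129])), (0.28, array([ 0.4584, -0.3209, -0.0019]), 'tool', array([-0.0013, -0.4311,  0.1199]))]
scene round_roll []
scene finger_roll [(0.76, array([ 0.4217, -0.3505,  0.0187]), 'tool', array([ 0.0363, -0.4595,  0.0993])), (0.43, array([0.3461, 0.1071, 0.0995]), 'tool', array([0.0977, 0.0001, 0.0183]))]
side tongs [(0.75, array([0.3457, 0.1088, 0.0991]), 'tool', array([0.098 , 0.0018, 0.0186]))]
side tongs_grip [(0.56, array([0.4381, 0.1101, 0.1218]), 'tool', array([ 0.0056,  0.0003, -0.0041]
[... 256 characters left out ...]
ght 10..50: [(254, 3.3), (262, 3.1), (264, 2.7), (289, 2.2)]
wrist L outward mm by height 10..50: [(56, -2.2), (59, -2.6), (59, -2.8), (102, -3.0)]
wrist R outward mm by height 10..50: [None, None, None, None]
scene F outward mm by height 10..50: [(41, 4.3), (44, 4.1), (43, 3.7), (47, 3.6)]
scene L outward mm by height 10..50: [(56, -3.2), (38, -4.8), (10, -5.7), None]
scene R outward mm by height 10..50: [(57, 3.0), (57, 2.6), (60, 2.3), (72, 1.1)]
side F outward mm by height 10..50: [(16, 4.4), (15, 4.1), (15, 4.1), (15, 3.3)]
side L outward mm by height 10..50: [(38, -1.5), (42, -2.2), (40, -2.4), (29, -3.1)]
side R outward mm by height 10..50: [(49, 1.5), (51, 0.5), (47, 0.3), (42, 0.2)]
```

The walls are still upright. Centre the roll and lower about 25 mm.

carry_out(
  increments=[2.9,0.15,0.45,0.5,0,2.9,0.15,0.45,1,0,2.9,0,0,1,0,2.9,0,0,0,0,2.9,0,0,0,0],
)

```text
clock: 25.0
eef_pos: [0.4408, 0.1194, 0.0927]
tool_rot: [-0.016, 1.0, -0.0, -0.0]
ft_force: [0.6, -0.1, -0.5]
grip_width: 0.0314
grasp_force: 59.7
```

carry_out(
  increments=[2.9,0,0,0,0,2.9,0,0,0,0,2.9,0,0,0,0,2.9,0,0,0,0,2.9,0,0,0,0],
)

```text
clock: 25.62
eef_pos: [0.4408, 0.1194, 0.0928]
tool_rot: [-0.016, 1.0, 0.0, -0.0]
ft_force: [-0.1, -0.1, -2.0]
grip_width: 0.0315
grasp_force: 59.7
```

```bash
python3 look.py f | grep -E "^[0-9]|scene|side"; python3 -c "
import cv2
b=cv2.imread('pics/f_side.png')[130:260,250:420]
s=cv2.imread('pics/f_scene.png')[60:210,210:370]
b=cv2.resize(b,(392,300),interpolation=3);s=cv2.resize(s,(320,300),interpolation=3)
cv2.imwrite('pics/f.png',cv2.hconcat([b,s]))"
```

```text
25.625 [0.4408 0.1194 0.0928] toolx [-0.9995 -0.0312  0.    ] tooly [-0.0312  0.9995  0.    ] 0.0314548322859491 59.70894455909729
scene tongs [(0.93, array([0.34  , 0.12  , 0.0752]), 'tool', array([0.1007, 0.0037, 0.0176]))]
scene tongs_grip [(0.27, array([0.5276, 0.1256, 0.0059]), 'tool', array([-0.087 ,  0.0035,  0.0869]))]
scene tongs_jaws [(0.56, array([0.5267, 0.1246, 0.1046]), 'tool', array([-0.086 ,  0.0025, -0.0118]))]
scene round_roll []
scene finger_roll [(0.64, array([0.5317, 0.1244, 0.0856]), 'tool', array([-0.091 ,  0.0021,  0.0072])), (0.58, array([ 0.4188, -0.3514,  0.0211]), 'tool', array([ 0.0366, -0.4699,  0.0717]))]
side tongs [(0.9, array([0.3424, 0.1182, 0.074 ]), 'tool', array([0.0983, 0.0019, 0.0188]))]
side tongs_grip [(0.57, array([0.4384, 0.1212, 0.0984]), 'tool', array([ 0.0023,  0.0019, -0.0056]))]
side tongs_jaws [(0.87, array([0.5303, 0.1239, 0.1074]), 'tool', array([-0.0896,  0.0017, -0.0146]))]
side round_roll []
side finger_roll [(0.69, array([ 0.4239, -0.3515,  0.026 ]), 'tool', array([ 0.0315, -0.4702,  0.0668]))]
```

View pics/f.png

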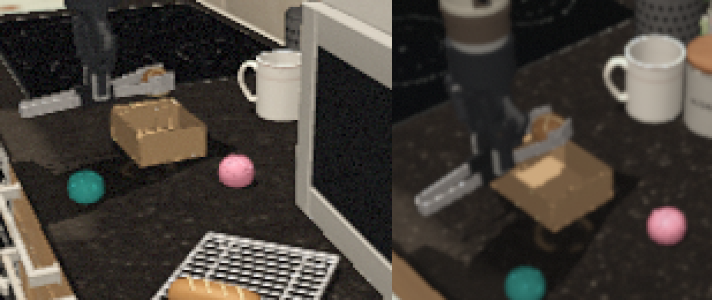

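The box is fully made up and the roll sits in the closed tongs above it ((150,78) side, (545,130) scene), about 33 mm clear of the walls. The finger roll is still on the rack. Handing in.

```bash
python3 -c "
from workcell import bot
print(bot.job_done())"
```

```text
the job is handed in; nothing more can be done
None
```

I handed the job in at about 25.6 s of the 67 s allowed: all three box walls stand upright, and the round roll is held in the closed tongs over the middle of the box, about 33 mm above the walls, with the finger roll still on the rack; no verdict came back.

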